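# Clear, reload and latch the roller feeder

## Task

The roller feeder on the bench still holds an old round bar end: slide its clear cover open, take the bar end out and put it in the black scrap tray. Then lay every sawn aluminium block on the sloped rollers between the guide rails, long side along the track, so that they run down and wait in one row against the stop. Last, push the cover along its track until it is fully home against the frame, then turn the latch knob clockwise until it clicks over, without knocking over the oil bottle.

Things in the scene. Friction and masses are not known exactly. Their poses are not given: they have to be found in the camera images.
- feeder: fixed feeder: green base 320 x 300 x 30 mm, white machine 170 mm high at its far end (feeder x 0.20 to 0.31 m). Origin on the bench under the middle of the roller track; x runs along the track towards the machine, y across it to the side where the open cover parks, z up. Position and yaw vary.
- track: sloped roller track. Origin: its middle, on the plane of the roller tops, 75 mm above the bench; x down the slope (0.12 rad) to the stop, y as the feeder's, z normal. Free 22 mm rollers from x = -0.132 to 0.127 m: a block set on them rolls to the stop by itself. Guide rails 8 mm high, 52 mm apart, leaning out to 58 mm on top. Walls: y = -0.077 (to z = 0.068), y = 0.076 m (to z = 0.045).
- stop_face (a point): point on the steel stop plate's face, on the track's middle line, 20 mm above the rollers (track x = 0.13 m); the plate is 36 mm high. Blocks in a row against it have their centres at track x = 0.10, 0.04, -0.02, -0.08 m. The bars that carry the cover cross the track at x = -0.1525 and 0.1525 m, 15 mm wide, tops at track z = 0.057 m.
- hatch (a joint): the clear sliding cover with aluminium edges, over the track at z = 0.059 to 0.069 m of the track frame, 290 x 150 mm: 0 = shut against the frame, 0.15 m = fully open; it slides along +y of the track to open and stays where it is left (sliding friction 2.5 N). It starts shut or a little open.
- hatch_handle (a point): middle of the top edge of the cover's black handle: an upright plate 110 mm long along the track's x, 12 mm thick (y), standing 31 mm above the cover's surface, in the middle of the cover. Can be pinched or pushed from either side.
- knob (a joint): the latch knob's turn, rad: 0 = unlatched (start), 1.2 = far end stop; grows clockwise seen from above. From about 0.35 rad a sprung detent resists (up to about 0.2 N m) until 0.7 rad, then it clicks over to beyond 1 rad and stays; let go short of 0.7 it springs back to about 0.35.
- knob_top (a point): middle of the top of the black latch knob, on its vertical axis, 133 mm above the bench, on a green pedestal beside the frame (90 mm high, 70 mm square, feeder y = -0.145 m). Its grip is a bar 56 mm long, 16 mm wide, 32 mm high; at joint 0 the bar lies along the feeder's x.
- scrap_tray: fixed black open tray 160 (x) x 110 (y) x 45 mm high, walls and floor about 4 mm; origin at the centre of its underside.
- bar_end: round dark steel bar end, 44 mm diameter, 70 mm long, about 0.5 kg; origin at its centre, x along its axis. At the start it lies on the rollers against the stop, along the track.
- oil_bottle: yellow oil bottle, 56 mm diameter, 160 mm high, loose, origin at the centre of its underside. Leave it standing.
- block1: sawn aluminium block 60 (x) x 45 x 45 mm, 0.33 kg, origin at its centre, x along its long side; may be absent.
- block2: sawn aluminium block 60 (x) x 45 x 45 mm, 0.33 kg, origin at its centre, x along its long side; may be absent.
- block3: sawn aluminium block 60 (x) x 45 x 45 mm, 0.33 kg, origin at its centre, x along its long side; may be absent.
- block4: sawn aluminium block 60 (x) x 45 x 45 mm, 0.33 kg, origin at its centre, x along its long side; may be absent.
Mind the look-alikes: they are no part of the job. What is shaped like the block2 but green is not meant.

How it is judged:
On the way, in this order (a step that is already met when the one before it is completed fails the run):
1. the bar end lies in the scrap tray (x of bar_end in the frame of scrap_tray between -0.075 and 0.075 m and y of bar_end in the frame of scrap_tray between -0.05 and 0.05 m and z of bar_end in the frame of scrap_tray below 0.05 m and linear speed of bar_end below 0.03 m/s), for 0.2 s.
2. every block waits on the rollers in one row against the stop (y of block1 in the frame of track between -0.009 and 0.009 m and z of block1 in the frame of track between 0.015 and 0.03 m and angle between the x axis of each of block1, block2, block3, block4 and the x axis of track, either way round below 0.15 rad and linear speed of each of block1, block2, block3, block4 below 0.03 m/s and y of block2 in the frame of track between -0.009 and 0.009 m and z of block2 in the frame of track between 0.015 and 0.03 m and y of block3 in the frame of track between -0.009 and 0.009 m and z of block3 in the frame of track between 0.015 and 0.03 m and y of block4 in the frame of track between -0.009 and 0.009 m and z of block4 in the frame of track between 0.015 and 0.03 m and (x of block1 in the frame of track between 0.091 and 0.109 m or (x of block1 in the frame of track between 0.031 and 0.049 m and (x of block2 in the frame of track between 0.091 and 0.109 m or x of block3 in the frame of track between 0.091 and 0.109 m or x of block4 in the frame of track between 0.091 and 0.109 m)) or (x of block1 in the frame of track between -0.029 and -0.011 m and (x of block2 in the frame of track between 0.031 and 0.049 m or x of block3 in the frame of track between 0.031 and 0.049 m or x of block4 in the frame of track between 0.031 and 0.049 m)) or (x of block1 in the frame of track between -0.089 and -0.071 m and (x of block2 in the frame of track between -0.029 and -0.011 m or x of block3 in the frame of track between -0.029 and -0.011 m or x of block4 in the frame of track between -0.029 and -0.011 m))) and (x of block2 in the frame of track between 0.091 and 0.109 m or (x of block2 in the frame of track between 0.031 and 0.049 m and (x of block1 in the frame of track between 0.091 and 0.109 m or x of block3 in the frame of track between 0.091 and 0.109 m or x of block4 in the frame of track between 0.091 and 0.109 m)) or (x of block2 in the frame of track between -0.029 and -0.011 m and (x of block1 in the frame of track between 0.031 and 0.049 m or x of block3 in the frame of track between 0.031 and 0.049 m or x of block4 in the frame of track between 0.031 and 0.049 m)) or (x of block2 in the frame of track between -0.089 and -0.071 m and (x of block1 in the frame of track between -0.029 and -0.011 m or x of block3 in the frame of track between -0.029 and -0.011 m or x of block4 in the frame of track between -0.029 and -0.011 m))) and (x of block3 in the frame of track between 0.091 and 0.109 m or (x of block3 in the frame of track between 0.031 and 0.049 m and (x of block1 in the frame of track between 0.091 and 0.109 m or x of block2 in the frame of track between 0.091 and 0.109 m or x of block4 in the frame of track between 0.091 and 0.109 m)) or (x of block3 in the frame of track between -0.029 and -0.011 m and (x of block1 in the frame of track between 0.031 and 0.049 m or x of block2 in the frame of track between 0.031 and 0.049 m or x of block4 in the frame of track between 0.031 and 0.049 m)) or (x of block3 in the frame of track between -0.089 and -0.071 m and (x of block1 in the frame of track between -0.029 and -0.011 m or x of block2 in the frame of track between -0.029 and -0.011 m or x of block4 in the frame of track between -0.029 and -0.011 m))) and (x of block4 in the frame of track between 0.091 and 0.109 m or (x of block4 in the frame of track between 0.031 and 0.049 m and (x of block1 in the frame of track between 0.091 and 0.109 m or x of block2 in the frame of track between 0.091 and 0.109 m or x of block3 in the frame of track between 0.091 and 0.109 m)) or (x of block4 in the frame of track between -0.029 and -0.011 m and (x of block1 in the frame of track between 0.031 and 0.049 m or x of block2 in the frame of track between 0.031 and 0.049 m or x of block3 in the frame of track between 0.031 and 0.049 m)) or (x of block4 in the frame of track between -0.089 and -0.071 m and (x of block1 in the frame of track between -0.029 and -0.011 m or x of block2 in the frame of track between -0.029 and -0.011 m or x of block3 in the frame of track between -0.029 and -0.011 m)))), for 0.2 s.
3. the cover is shut against the frame (value of joint hatch below 0.004 m), for 0.2 s.
4. the latch knob has clicked over (value of joint knob above 0.95 rad), for 0.2 s.
At the end, for the whole second after the job is handed in: The bar end rests in the tray; all blocks rest on the rollers (within 9 mm of the middle line, 0.15 rad of the track), the first at the stop, each other one right behind the next (within 9 mm); the cover is within 4 mm of shut; the knob is past 0.95 rad (all of step 1 and all of step 2 and value of joint hatch below 0.004 m and value of joint knob above 0.95 rad); the robot touches nothing.
It fails at once if the oil bottle is knocked over (angle between oil_bottle's own z axis and vertical above 0.6 rad).
Of block1, block2, block3, block4 only 2 to 4 are there at a start; the rules pass over those that are not, and their reading is None.
At some moment in a run one of block1, block2, block3, block4 may be knocked a few centimetres aside while the robot is not near it.
Once in a run the grip may slacken for a moment while it holds something.
It also fails if it takes over 210 s, if anything falls off the work surface, if the arm or the gripper's body presses on something with over 40 N, if the wrist force passes 120 N, or if a joint passes its speed limit or range.

## Robot

A 6-joint arm with a two-finger parallel gripper is mounted at the origin on the work surface. World frame = base frame: x ahead of the robot, y to its left, z up, the work surface at z = 0. Lengths are in m, angles in rad, forces in N, time in s.
With the tool pointing down it reaches from about 0.275 to 0.825 m from the base axis. Payload 4.9 kg.
Tool frame: the origin (TCP) lies at the very end of the fingers, on their centre line; the grasp point (between the pads) lies 19 mm behind it; z points along the fingers, y is the line along which they close (so a half turn about z gives the same grasp; the last joint's range is limited). The gripper opens to 85 mm and grips with 20 to 120 N. Pads are 22 mm wide; open, the fingers measure 114 mm over their backs; the gripper's body (76 mm by 85 mm) begins 54 mm behind the grasp point. The pads swing forward as they close: fully open they stand 13 mm farther back than shut.
Start: joints at [1, 0.326, -0.193, 1.052, 0, 1.437], TCP at [0.233, 0.498, 0.231] pointing down, gripper open.
Joint ranges: [-2.65, 2.65], [-0.97, 1.79], [-1.3, 1.35], [-1.93, 2.1], [-1.47, 1.37], [-3.14, 3.14]. Speed limits (rad/s): [2.57, 2.57, 3.14, 3.14, 3.14, 3.14].

## Interface

Orientations are given as a unit quaternion [w, x, y, z].
In Python, from station import bot, vision gives the robot as it stands.
- The arm moves only by the shell command python3 -m crank 'ROWS' [FORCE]. ROWS is JSON, a list of rows, each an object of numbers: "dx", "dy", "dz": the shift along the tool's x, y, z as a fraction of full scale; "wx", "wy", "wz": the turn, a rotation vector about the tool's x, y, z as a fraction of full scale; "hand": the opening, from -1 (shut) to 1 (fully open), so that 0 is half open. In form: [{"dx": .., "dy": .., "dz": .., "wx": .., "wy": .., "wz": .., "hand": ..}, ...]. A call has 1 to 12 rows; each row is the pose to reach, as a shift and turn from the pose commanded when the call began, along the tool's axes at that moment; what a row does not reach only later rows make up. Full scale, the value 1, is 100 cm for a shift and 0.5 rad for a turn. A row lasts 1/8 s, in which the tool goes at most 62.5 mm and 10.7 degrees, less where a joint would pass 70% of its speed; a pose out of reach is approached as far as the arm can. A call with a number of a shift or a turn outside -1 to 1 is refused whole. A call with a gripper value outside its range is refused whole. The fingers move at their own pace and stop on an object; FORCE is the grip in N (left out, the last holds). Time passes only in rows, so rows that repeat a pose let the fingers close. It gives the time, the measured TCP pose, the force, the opening and the grip force at its end, in the units of the state.
- bot.sense(): the state, without advancing time (a new reading comes with each control period).
- vision.camera(name): name is "scene" or "top"; returns a dict with "frame" (480x640x3 uint8, red, green, blue), "vertical_fov" (degrees; the focal length in pixels is half the picture's height over the tangent of half this angle, whatever the lens; pixels are square), "cx", "cy" (the principal point, pixels), "k1" (the pictures are not rectified: a ray, as slopes to the right and down, at radius r is drawn at 1 + k1 r^2 times it, then the intrinsics apply), "rvec" (rotation vector, rad) and "tvec" (3), from world to camera coordinates, as OpenCV has them. Camera axes: x right, y down, z forward; pixel columns grow to the right and rows downward; lengths in m; the calibration is good to about 2 mm. A picture is of the moment at which its call begins. There is no depth.
- bot.close_job(): hands the job in; it is judged then, once.
Trained networks look in the newest picture that a camera, given by its name, has taken for a name from the list of things; names that differ only in an ending like _2 or _b are one class to them, and where a whole thing is asked for, a point or a joint stands for the part that bears it (a point fixed in the world has none). Each returns a list of dicts, best first, with "confidence" (0 to 1); they miss things now and then, are a little off and sometimes report something else, mostly with a low value. They report only what shows in the picture. A call takes as long as a camera call. They do not tell look-alikes from the thing itself.
- vision.look_for(camera, target): "point" ([x, y, z] in m, in world coordinates, good to about 4 mm: the middle of the surface that is visible of it).
- vision.outline_of(camera, target): "mask" (480x640 bool, what is visible of it).
The state is a dict: "time": time; "q": joint angles; "joint_vel": joint speeds; "joint_efforts": joint torques, N m; "tcp_pos": TCP position; "tool_rot": TCP orientation; "contact_force": force on the tool from outside, world axes, zero at the start; "torque": the same for the moment, N m; "opening": opening from 0.0 (shut) to 1.0 (fully open); "grip_force": force on a finger pad.
Only numpy, scipy, OpenCV 4.12 (cv2) and the standard library are available. Lean on these libraries where they do the work, as an engineer would, in place of code of your own. Each camera call takes 0.05 s, during which the arm holds its last target. There are 200 camera calls.

## Working session

There is one attempt and no reset: what is moved stays moved. The work goes in short steps, Python scripts to look and compute and a shell command to move; the robot and the scene stay as the last step left them, time stands still between calls to the robot, and variables do not carry over. Pictures are saved under pics/ and viewed, at most 14 in all, crops included, and the job is handed in when it is done.

```bash
ls; mkdir -p pics
cat > h.py <<'E'
import numpy as np, cv2
from station import bot, vision
from scipy.spatial.transform import Rotation as R
def save(im,n): cv2.imwrite('pics/'+n,im[:,:,::-1])
E
python3 - <<'E'
from h import *
for c in ['scene','top']:
    d=vision.camera(c); save(d['frame'],c+'0.png'); print(c,{k:v for k,v in d.items() if k!='frame'})
    for t in ['feeder','track','hatch','hatch_handle','knob','knob_top','scrap_tray','bar_end','oil_bottle','block1']:
        print(t,[(np.round(o['point'],3).tolist(),round(o['confidence'],2)) for o in vision.look_for(c,t)])
print(bot.sense())
E
```

```text
pics
scene {'vertical_fov': 47.43904492660615, 'cx': 320.83689792472984, 'cy': 244.2989529254523, 'k1': -0.0688281980581405, 'rvec': array([ 2.32218036,  1.05107878, -0.35176824]), 'tvec': array([-0.24254367, -0.32668676,  1.62634716])}
feeder [([0.637, 0.106, 0.129], 0.72)]
track [([0.57, 0.098, 0.132], 0.79), ([0.42, -0.295, 0.046], 0.32)]
hatch [([0.571, 0.117, 0.143], 0.64)]
hatch_handle [([0.566, 0.117, 0.145], 0.59)]
knob [([0.457, -0.408, 0.046], 0.46)]
knob_top [([0.572, -0.037, 0.114], 0.87)]
scrap_tray [([0.596, -0.172, 0.006], 0.84)]
bar_end [([0.572, 0.098, 0.128], 0.33)]
oil_bottle [([0.692, -0.299, 0.103], 0.66)]
block1 [([0.587, -0.372, 0.041], 0.94), ([0.436, -0.183, 0.041], 0.81), ([0.361, -0.482, 0.05], 0.69), ([0.42, -0.296, 0.045], 0.65)]
top {'vertical_fov': 54.64351093016263, 'cx': 312.55496083964795, 'cy': 248.20772135304017, 'k1': 0.02188630200275176, 'rvec': array([ 2.19176936, -2.22839452,  0.06727747]), 'tvec': array([-0.14475302,  0.52930417,  0.96468996])}
feeder [([0.61, 0.162, 0.132], 0.82), ([0.565, -0.026, 0.114], 0.25)]
track [([0.55, 0.122, 0.142], 
[... 461 characters left out ...]
3)]
{'time': 1.1, 'q': array([ 9.99799130e-01,  3.26197469e-01, -1.92621720e-01,  1.05199022e+00,
       -9.79443810e-06,  1.43659530e+00]), 'joint_vel': array([ 0.00196865, -0.00074982,  0.00074148, -0.00044854, -0.00107643,
        0.00080376]), 'joint_efforts': array([ 1.39964075e-03, -4.43337750e+01,  2.62762070e+01,  1.05716907e-03,
       -1.02626534e-04,  1.42118731e-05]), 'tcp_pos': array([0.23266885, 0.49837215, 0.23127395]), 'tool_rot': array([ 2.33766598e-06,  2.16666040e-01,  9.76245782e-01, -7.82818228e-06]), 'contact_force': array([-0.21249759, -0.43236019,  0.58461192]), 'torque': array([ 0.03444298, -0.02450114, -0.0327127 ]), 'grip_force': 0.0, 'opening': 0.9985106150180887}
```

View pics/scene0.png

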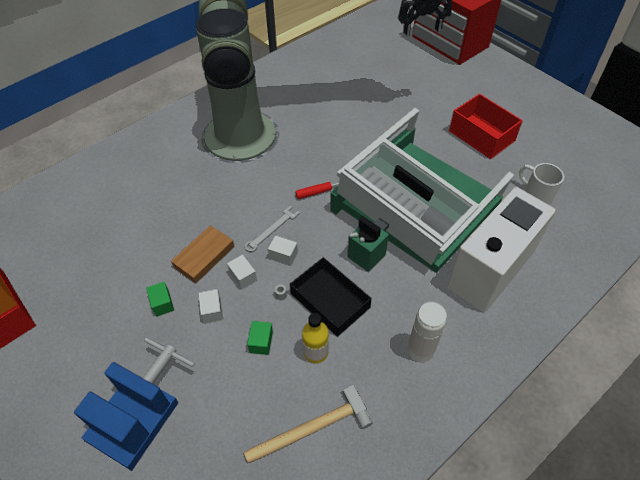

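View pics/top0.png

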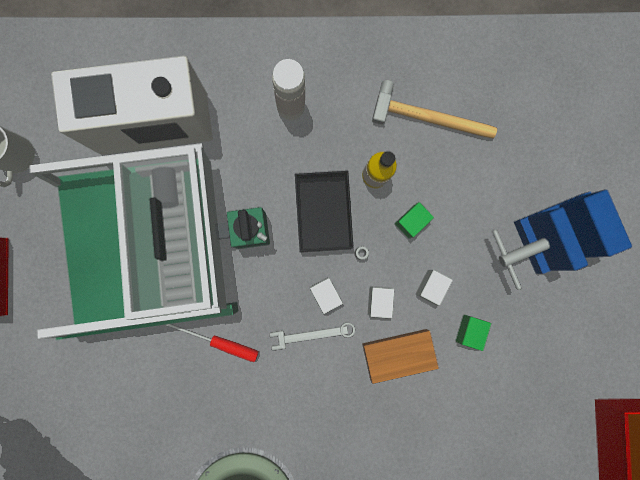

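The scene holds three grey aluminium blocks at about (326,296), (382,303) and (435,288) in the top view. The two green ones are look-alikes. The bar end is at (165,185), the handle at (157,228) and the knob at (246,226). The cover looks nearly shut. Next I'll fit the frames.

```bash
cat >> h.py <<'E'
def K(d):
    f=240/np.tan(np.radians(d['vertical_fov']/2)); return np.array([[f,0,d['cx']],[0,f,d['cy']],[0,0,1.]]), np.array([d['k1'],0,0,0.])
def proj(P,d):
    k,D=K(d); return cv2.projectPoints(np.asarray(P,float).reshape(-1,1,3),d['rvec'],d['tvec'],k,D)[0].reshape(-1,2)
def unproj(px,d,z):
    k,D=K(d); n=cv2.undistortPoints(np.asarray(px,float).reshape(-1,1,2),k,D).reshape(-1,2)
    Rm=cv2.Rodrigues(d['rvec'])[0]; o=-Rm.T@d['tvec']; r=np.c_[n,np.ones(len(n))]@Rm
    return o+r*((z-o[2])/r[:,2])[:,None]
def blocks(d,z=0.045,thr=150,smax=40):
    hsv=cv2.cvtColor(d['frame'],cv2.COLOR_RGB2HSV); m=((hsv[...,2]>thr)&(hsv[...,1]<smax)).astype(np.uint8)
    out=[]
    for c in cv2.findContours(m,cv2.RETR_EXTERNAL,cv2.CHAIN_APPROX_NONE)[0]:
        if cv2.contourArea(c)<250: continue
        w=unproj(c.reshape(-1,2),d,z)[:,:2]
        (cx,cy),(a,b),an=cv2.minAreaRect(w.astype(np.float32)*1000)
        if a<b: a,b,an=b,a,an+90
        if a<85: out.append([round(cx/1000,4),round(cy/1000,4),round(a),round(b),round(an%180,1)])
    return out
def Ttrack(p):  # p=x,y,yaw -> R,t
    Rf=R.from_euler('z',p[2]); return Rf*R.from_euler('y',0.12), np.array([p[0],p[1],0.075])
E
python3 - <<'E'
from h import *
from scipy.optimize import least_squares
d=vision.camera('top'); s=vision.camera('scene')
np.save('top.npy',d,allow_pickle=True)
print(blocks(d))
p=[]
a=unproj([[31,168],[200,146]],d,0.12); print(a, np.arctan2(*(a[0]-a[1])[:2][::1]))
b=unproj([[38,334],[205,311]],d,0.145);print(b)
print('knob',unproj([[246,226]],d,0.133))
E
```

```text
[[0.4132, -0.2918, 59, 45, 178.6], [0.4293, -0.1784, 59, 44, 27.1], [0.442, -0.4034, 60, 45, 150.9], [0.8295, -0.3042, 84, 22, 164.9], [0.8848, -0.1085, 62, 62, 179.2]]
[[0.67906838 0.36618523 0.12      ]
 [0.71761174 0.05645986 0.12      ]] -0.1238071824547067
[[0.37736732 0.33743749 0.145     ]
 [0.4116289  0.0442902  0.145     ]]
knob [[ 0.5647681  -0.02926219  0.133     ]]
```

Run:
```python
from h import *
from scipy.optimize import least_squares
d=np.load('top.npy',allow_pickle=True).item()
k=np.array([.5648,-.0293])
# initial: knob feeder (0?,-.145)
yaw=0.12
p=np.array([0.553,0.113,yaw]); 
Rt,t=Ttrack(p)
c=cv2.resize(d['frame'][130:350,20:290],None,fx=2.7,fy=2.7,interpolation=cv2.INTER_CUBIC)
def L(P,col):
    q=((proj(Rt.apply(P)+t,d)-[20,130]+.5)*2.7-.5).round().astype(int)
    cv2.polylines(c,[q.reshape(-1,1,2)],False,col,1)
for x in (.1525,-.1525):
    for e in (-.0075,.0075): L([[x+e,-.08,.057],[x+e,.23,.057]],(255,0,0))
L([[-.14,-.077,.068],[.14,-.077,.068]],(0,255,0))
L([[.13,-.026,.036],[.13,.026,.036]],(0,0,255))
for y in(-.026,.026):L([[-.13,y,0],[.127,y,0]],(255,255,0))
L([[-.055,0,.1],[.055,0,.1]],(255,0,255))
L([[-.145,-.075,.069],[.145,-.075,.069],[.145,.075,.069],[-.145,.075,.069],[-.145,-.075,.069]],(0,255,255))
save(c,'ov.png')
```

```text
(no output)
```

View pics/ov.png

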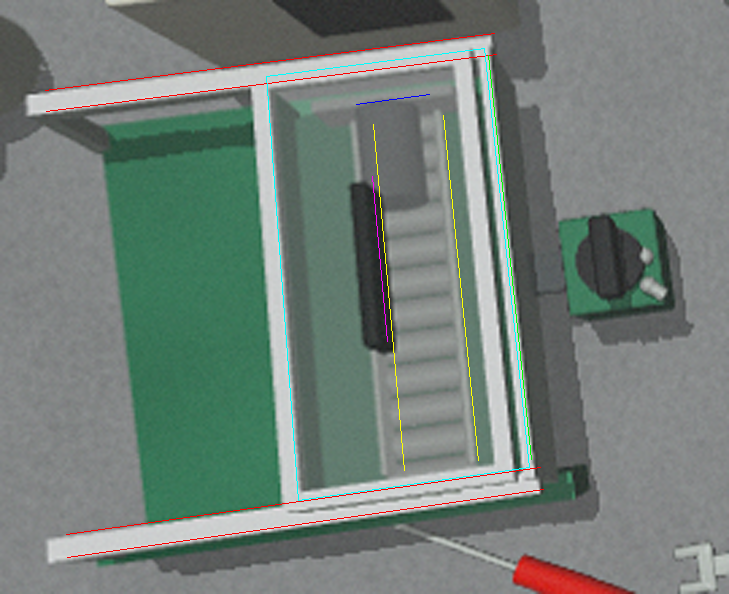

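The overlay shows my guess is off by about 5–8 mm in y and a little in yaw. The knob is at crop (606,256) and the cover is open by about 10 mm. I'll refit with clicked points.

```bash
cat >> h.py <<'E'
def fr(p,P): Rt,t=Ttrack(p); return Rt.apply(P)+t
def ftr(p,W): Rt,t=Ttrack(p); return Rt.inv().apply(np.asarray(W)-t)
def tool(ang,tilt=0,yaw=0.127):
    "tool down; tool y axis at world angle ang(rad); tilt about track y (tool z = -track normal if .12)"
    Rz=R.from_euler('z',ang-np.pi/2)*R.from_euler('x',np.pi); # x->x, y->-y
    Rz=R.from_euler('z',ang+np.pi/2)*R.from_euler('x',np.pi)
    t=R.from_rotvec(tilt*np.array([-np.sin(yaw),np.cos(yaw),0])); return t*Rz
def rows(*T):
    s=bot.sense(); q=s['tool_rot']; R0=R.from_quat(np.r_[q[1:],q[0]]); p0=s['tcp_pos']
    for p,Rt in T:
        d=R0.inv().apply(np.asarray(p)-p0); w=(R0.inv()*Rt).as_rotvec()/0.5
        print('d',np.round(d,3).tolist(),'w',np.round(w,3).tolist(),'nrows %.1f %.1f'%(np.linalg.norm(d)/.0625,np.linalg.norm(w)*.5/.187))
    return p0
E
python3 - <<'E'
from h import *
from scipy.optimize import least_squares
d=np.load('top.npy',allow_pickle=True).item()
C=lambda P:np.array(P)/2.7+[20,130]
obs=[(.16,C([(27,95),(490,36),(260,66)])),(.145,C([(30,115),(250,87)])),(-.145,C([(47,540),(280,508)])),(-.16,C([(50,562),(540,492)]))]
kn=C([(606,256)])
def res(p):
    r=[]
    for x,px in obs:
        ab=proj(fr(p,[[x,-.08,.057],[x,.23,.057]]),d); n=ab[1]-ab[0]; n=np.array([-n[1],n[0]])/np.linalg.norm(n)
        r+=list((px-ab[0])@n)
    w=unproj(kn,d,.133)[0]; f=R.from_euler('z',-p[2]).apply(w-[p[0],p[1],0])
    return np.r_[r,(f[1]+.145)*500]
o=least_squares(res,[.553,.113,.12]); p=o.x; print(p,o.fun.round(2))
w=unproj(kn,d,.133)[0]; print('knob',w,R.from_euler('z',-p[2]).apply(w-[p[0],p[1],0]))
h=unproj(C([(373,267)]),d,.170); print('handle',h,ftr(p,h))
b=unproj(C([(391,155)]),d,.085); print('bar',ftr(p,b))
for a in [(357,125),(385,470),(438,120),(468,460)]: print('rail',ftr(p,unproj(C([a]),d,.083)))
t=unproj([[297,174],[348,171],[353,248],[300,251]],d,.045);print('tray',t,t.mean(0),np.linalg.norm(t-np.roll(t,1,0),axis=1))
E
```

```text
[0.55000084 0.11756888 0.12111243] [ 0.09  0.11 -0.15  0.26  0.21 -0.19 -0.59  0.14  0.15 -0.  ]
knob [ 0.5669983  -0.02643385  0.133     ] [-0.00052497 -0.14500147  0.133     ]
handle [[0.55858053 0.1194475  0.17      ]] [[-0.00269173  0.00082829  0.09536356]]
bar [[0.0957429  0.00326496 0.02161705]]
rail [[0.12098065 0.0250715  0.02264571]]
rail [[-0.12558691  0.03619528 -0.00708524]]
rail [[ 0.11699426 -0.03269449  0.02216504]]
rail [[-0.12677718 -0.02280526 -0.00722876]]
tray [[ 0.67777974 -0.12363353  0.045     ]
 [ 0.68258363 -0.22814696  0.045     ]
 [ 0.5245832  -0.23520536  0.045     ]
 [ 0.52022855 -0.12725116  0.045     ]] [ 0.60129378 -0.17855925  0.045     ] [0.15759272 0.10462378 0.15815802 0.108042  ]
```

```bash
cat >> h.py <<'E'
p=np.array([0.550,0.1176,0.121]); Y=p[2]+np.pi/2
E
python3 - <<'E'
from h import *
a=fr(p,[0,-.04,.085]); print(a); print(fr(p,[0,.13,.085])-a)
up=a.copy(); up[2]=.231
rows((up,tool(Y)),(a,tool(Y)))
E
```

```text
[0.56492934 0.0791207  0.15938873]
[-0.02051984  0.16875703  0.        ]
d [-0.478, -0.239, 0.0] w [-0.0, -0.0, -1.116] nrows 8.6 3.0
d [-0.478, -0.239, 0.072] w [-0.0, -0.0, -1.116] nrows 8.6 3.0
```

```bash
python3 -m crank '[{"dx":-0.478,"dy":-0.239,"wz":-1,"hand":-1},{"dx":-0.478,"dy":-0.239,"wz":-1,"hand":-1},{"dx":-0.478,"dy":-0.239,"wz":-1,"hand":-1},{"dx":-0.478,"dy":-0.239,"wz":-1,"hand":-1},{"dx":-0.478,"dy":-0.239,"wz":-1,"hand":-1},{"dx":-0.478,"dy":-0.239,"wz":-1,"hand":-1},{"dx":-0.478,"dy":-0.239,"wz":-1,"hand":-1},{"dx":-0.478,"dy":-0.239,"wz":-1,"hand":-1},{"dx":-0.478,"dy":-0.239,"wz":-1,"hand":-1},{"dx":-0.478,"dy":-0.239,"wz":-1,"hand":-1}]' 40
python3 - <<'E'
from h import *
a=fr(p,[0,-.04,.085])
rows((a,tool(Y)),(fr(p,[0,.13,.085]),tool(Y)))
E
```

```text
d [-0.478, -0.239, 0.072] w [-0.0, -0.0, -1.116] nrows 8.6 3.0
d [-0.388, -0.095, 0.072] w [-0.0, -0.0, -1.116] nrows 6.5 3.0schema error: expected keys dx, dy, dz, wx, wy, wz, hand
```

```bash
python3 -m crank '[{"dx":-0.478,"dy":-0.239,"dz":0,"wx":0,"wy":0,"wz":-1,"hand":-1},{"dx":-0.478,"dy":-0.239,"dz":0,"wx":0,"wy":0,"wz":-1,"hand":-1},{"dx":-0.478,"dy":-0.239,"dz":0,"wx":0,"wy":0,"wz":-1,"hand":-1},{"dx":-0.478,"dy":-0.239,"dz":0,"wx":0,"wy":0,"wz":-1,"hand":-1},{"dx":-0.478,"dy":-0.239,"dz":0,"wx":0,"wy":0,"wz":-1,"hand":-1},{"dx":-0.478,"dy":-0.239,"dz":0,"wx":0,"wy":0,"wz":-1,"hand":-1},{"dx":-0.478,"dy":-0.239,"dz":0,"wx":0,"wy":0,"wz":-1,"hand":-1},{"dx":-0.478,"dy":-0.239,"dz":0,"wx":0,"wy":0,"wz":-1,"hand":-1},{"dx":-0.478,"dy":-0.239,"dz":0,"wx":0,"wy":0,"wz":-1,"hand":-1},{"dx":-0.478,"dy":-0.239,"dz":0,"wx":0,"wy":0,"wz":-1,"hand":-1}]' 40
python3 - <<'E'
from h import *
a=fr(p,[0,-.04,.085])
rows((a,tool(Y)),(fr(p,[0,.13,.085]),tool(Y)))
E
```

```text
time: 2.45
tcp_pos: [0.5666, 0.0767, 0.2309]
tool_rot: [0.0, -0.029, 1.0, -0.0]
contact_force: [-0.8, 0.4, -0.4]
opening: -0.001
grip_force: 0.0
d [0.002, 0.003, 0.072] w [-0.001, 0.001, -0.125] nrows 1.1 0.3
d [0.012, 0.172, 0.071] w [-0.001, 0.001, -0.125] nrows 3.0 0.3
```

```bash
python3 -m crank '[{"dx":0.002,"dy":0.003,"dz":0.06,"wx":0,"wy":0,"wz":-0.125,"hand":-1},{"dx":0.002,"dy":0.003,"dz":0.072,"wx":0,"wy":0,"wz":-0.125,"hand":-1},{"dx":0.003,"dy":0.02,"dz":0.072,"wx":0,"wy":0,"wz":-0.125,"hand":-1},{"dx":0.005,"dy":0.045,"dz":0.072,"wx":0,"wy":0,"wz":-0.125,"hand":-1},{"dx":0.006,"dy":0.07,"dz":0.072,"wx":0,"wy":0,"wz":-0.125,"hand":-1},{"dx":0.008,"dy":0.095,"dz":0.072,"wx":0,"wy":0,"wz":-0.125,"hand":-1},{"dx":0.009,"dy":0.12,"dz":0.072,"wx":0,"wy":0,"wz":-0.125,"hand":-1},{"dx":0.011,"dy":0.14,"dz":0.072,"wx":0,"wy":0,"wz":-0.125,"hand":-1},{"dx":0.012,"dy":0.155,"dz":0.072,"wx":0,"wy":0,"wz":-0.125,"hand":-1},{"dx":0.012,"dy":0.165,"dz":0.072,"wx":0,"wy":0,"wz":-0.125,"hand":-1},{"dx":0.012,"dy":0.169,"dz":0.072,"wx":0,"wy":0,"wz":-0.125,"hand":-1}]' 40
python3 - <<'E'
from h import *
s=bot.sense(); print(ftr(p,s['tcp_pos']))
d=vision.camera('top'); save(d['frame'],'t1.png')
E
```

```text
time: 3.82
tcp_pos: [0.542, 0.248, 0.1596]
tool_rot: [0.0, -0.063, 0.998, -0.0]
contact_force: [0.7, -3.1, 1.5]
opening: -0.002
grip_force: 1.4
[-0.00236882  0.1304368   0.08497544]
```

View pics/t1.png

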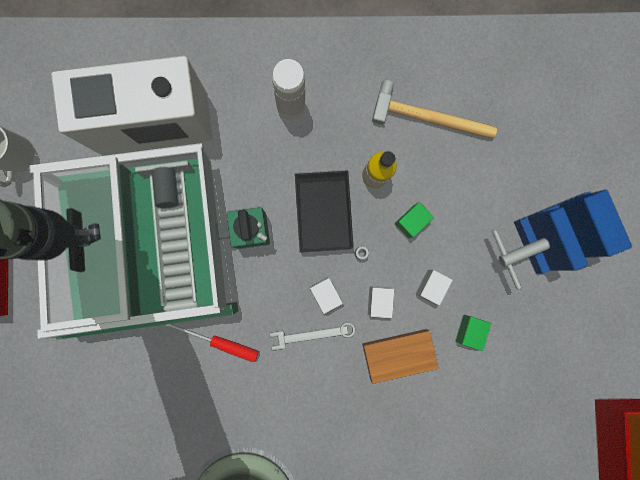

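The cover is open, with its handle at (77,240). The bar end shows at (164,186) on the rollers. Next I'll measure the bar and rails, then pick it up.

Run:
```python
from h import *
d=vision.camera('top'); k,D=K(d)
for o in vision.outline_of('top','bar_end')[:1]:
    m=o['mask']; ys,xs=np.nonzero(m); print(o['confidence'],len(xs),xs.min(),xs.max(),ys.min(),ys.max())
    w=fr(p,[0,0,.022]); c=unproj([[xs.mean(),ys.mean()]],d,.075+.022-.0115); print('c',ftr(p,c))
    h=cv2.minAreaRect(np.c_[xs,ys].astype(np.float32)); print(h)
a=fr(p,[.095,.002,.007]); u=fr(p,[.095,.002,.17]); T=tool(Y,.12)
print(T.apply([0,0,1]), Ttrack(p)[0].apply([0,0,-1]))
b=bot.sense()['tcp_pos']+[0,0,.09]
rows((b,tool(Y)),(u,T),(a,T))
```

```text
0.96 958 152 178 166 208
c [[0.09604724 0.00308409 0.02215737]]
((164.76483154296875, 186.97164916992188), (42.29365539550781, 23.543821334838867), 83.8844985961914)
[-0.11874809 -0.01516261 -0.99280864] [-0.11883692 -0.01444986 -0.99280864]
d [0.0, 0.0, -0.09] w [0.002, -0.002, 0.009] nrows 1.4 0.0
d [-0.107, -0.129, -0.074] w [0.003, 0.238, 0.01] nrows 2.9 0.6
d [-0.087, -0.129, 0.088] w [0.003, 0.238, 0.01] nrows 2.9 0.6
```

```bash
python3 -m crank '[{"dx":0,"dy":-0.003,"dz":-0.06,"wx":0,"wy":0,"wz":0,"hand":-1},{"dx":-0.01,"dy":-0.01,"dz":-0.075,"wx":0,"wy":0.1,"wz":0,"hand":1},{"dx":-0.06,"dy":-0.06,"dz":-0.075,"wx":0,"wy":0.238,"wz":0.01,"hand":1},{"dx":-0.107,"dy":-0.129,"dz":-0.074,"wx":0.003,"wy":0.238,"wz":0.01,"hand":1},{"dx":-0.107,"dy":-0.129,"dz":-0.074,"wx":0.003,"wy":0.238,"wz":0.01,"hand":1},{"dx":-0.107,"dy":-0.129,"dz":-0.074,"wx":0.003,"wy":0.238,"wz":0.01,"hand":1},{"dx":-0.1,"dy":-0.129,"dz":-0.02,"wx":0.003,"wy":0.238,"wz":0.01,"hand":1},{"dx":-0.094,"dy":-0.129,"dz":0.03,"wx":0.003,"wy":0.238,"wz":0.01,"hand":1},{"dx":-0.09,"dy":-0.129,"dz":0.065,"wx":0.003,"wy":0.238,"wz":0.01,"hand":1},{"dx":-0.087,"dy":-0.129,"dz":0.088,"wx":0.003,"wy":0.238,"wz":0.01,"hand":1},{"dx":-0.087,"dy":-0.129,"dz":0.088,"wx":0.003,"wy":0.238,"wz":0.01,"hand":1}]' 60
python3 - <<'E'
from h import *
s=bot.sense(); print(ftr(p,s['tcp_pos']),R.from_quat(np.r_[s['tool_rot'][1:],s['tool_rot'][0]]).apply([[0,1,0],[0,0,1]]))
E
```

```text
time: 5.35
tcp_pos: [0.6417, 0.1313, 0.0694]
tool_rot: [-0.062, -0.061, 0.996, -0.004]
contact_force: [0.1, 0.1, 0.6]
opening: 0.994
grip_force: 0.0
[0.09263965 0.0025281  0.00552457] [[-1.21443889e-01  9.92598013e-01 -7.52789503e-04]
 [-1.22803027e-01 -1.57774590e-02 -9.92305643e-01]]
```

```bash
python3 -m crank '[{"dx":0,"dy":0,"dz":0,"wx":0,"wy":0,"wz":0,"hand":-1},{"dx":0,"dy":0,"dz":0,"wx":0,"wy":0,"wz":0,"hand":-1},{"dx":0,"dy":0,"dz":0,"wx":0,"wy":0,"wz":0,"hand":-1},{"dx":0,"dy":0,"dz":0,"wx":0,"wy":0,"wz":0,"hand":-1},{"dx":0,"dy":0,"dz":-0.03,"wx":0,"wy":0,"wz":0,"hand":-1},{"dx":0,"dy":0,"dz":-0.08,"wx":0,"wy":0,"wz":0,"hand":-1},{"dx":0,"dy":0,"dz":-0.13,"wx":0,"wy":0,"wz":0,"hand":-1},{"dx":0,"dy":0,"dz":-0.16,"wx":0,"wy":0,"wz":0,"hand":-1},{"dx":0,"dy":0,"dz":-0.16,"wx":0,"wy":0,"wz":0,"hand":-1}]' 60
python3 - <<'E'
from h import *
T=tool(.037+np.pi/2); a=np.array([.586,-.171,.016]);u=a.copy();u[2]=.22;m=u.copy();m[2]=.1
rows((u,T),(m,T),(a,T))
E
```

```text
time: 6.48
tcp_pos: [0.665, 0.1331, 0.2325]
tool_rot: [-0.057, -0.06, 0.997, -0.004]
contact_force: [0.1, -0.9, -4.9]
opening: 0.491
grip_force: 62.2
d [0.113, -0.292, 0.026] w [-0.014, -0.227, 0.167] nrows 5.0 0.8
d [0.099, -0.292, 0.145] w [-0.014, -0.227, 0.167] nrows 5.5 0.8
d [0.09, -0.292, 0.229] w [-0.014, -0.227, 0.167] nrows 6.1 0.8
```

```bash
python3 -m crank '[{"dx":0.05,"dy":-0.06,"dz":0.0,"wx":0,"wy":-0.1,"wz":0.05,"hand":-1},{"dx":0.08,"dy":-0.12,"dz":0.01,"wx":-0.014,"wy":-0.227,"wz":0.167,"hand":-1},{"dx":0.1,"dy":-0.18,"dz":0.015,"wx":-0.014,"wy":-0.227,"wz":0.167,"hand":-1},{"dx":0.113,"dy":-0.24,"dz":0.026,"wx":-0.014,"wy":-0.227,"wz":0.167,"hand":-1},{"dx":0.113,"dy":-0.292,"dz":0.026,"wx":-0.014,"wy":-0.227,"wz":0.167,"hand":-1},{"dx":0.113,"dy":-0.292,"dz":0.026,"wx":-0.014,"wy":-0.227,"wz":0.167,"hand":-1},{"dx":0.105,"dy":-0.292,"dz":0.085,"wx":-0.014,"wy":-0.227,"wz":0.167,"hand":-1},{"dx":0.099,"dy":-0.292,"dz":0.145,"wx":-0.014,"wy":-0.227,"wz":0.167,"hand":-1},{"dx":0.094,"dy":-0.292,"dz":0.19,"wx":-0.014,"wy":-0.227,"wz":0.167,"hand":-1},{"dx":0.09,"dy":-0.292,"dz":0.22,"wx":-0.014,"wy":-0.227,"wz":0.167,"hand":-1},{"dx":0.09,"dy":-0.292,"dz":0.229,"wx":-0.014,"wy":-0.227,"wz":0.167,"hand":-1},{"dx":0.09,"dy":-0.292,"dz":0.229,"wx":-0.014,"wy":-0.227,"wz":0.167,"hand":-1}]' 60
```

```text
time: 7.98
tcp_pos: [0.58, -0.1689, 0.014]
tool_rot: [-0.005, -0.019, 1.0, 0.001]
contact_force: [-6.3, 2.8, 9.0]
opening: 0.493
grip_force: 63.9
```

```bash
python3 -m crank '[{"dx":0,"dy":0,"dz":0,"wx":0,"wy":0,"wz":0,"hand":0.15},{"dx":0,"dy":0,"dz":0,"wx":0,"wy":0,"wz":0,"hand":0.25},{"dx":0,"dy":0,"dz":-0.02,"wx":0,"wy":0,"wz":0,"hand":0.25},{"dx":0,"dy":0,"dz":-0.08,"wx":0,"wy":0,"wz":0,"hand":0.25},{"dx":0,"dy":0,"dz":-0.14,"wx":0,"wy":0,"wz":0,"hand":0.7},{"dx":0,"dy":0,"dz":-0.2,"wx":0,"wy":0,"wz":0,"hand":0.7},{"dx":-0.06,"dy":0.03,"dz":-0.2,"wx":0,"wy":0,"wz":0,"hand":0.7},{"dx":-0.1,"dy":0.07,"dz":-0.2,"wx":0,"wy":0,"wz":0,"hand":0.7}]' 60
python3 - <<'E'
from h import *
d=vision.camera('top'); save(d['frame'],'t2.png'); print(blocks(d))
E
```

```text
time: 8.98
tcp_pos: [0.6837, -0.0983, 0.2153]
tool_rot: [-0.001, -0.017, 1.0, -0.001]
contact_force: [0.1, 0.1, -0.4]
opening: 0.849
grip_force: 0.0
[[0.4139, -0.2925, 60, 45, 174.6], [0.4291, -0.1789, 58, 44, 26.7], [0.4437, -0.4041, 64, 45, 151.8], [0.8297, -0.3045, 84, 23, 164.9], [0.9349, -0.0928, 57, 48, 167.9]]
```

View pics/t2.png

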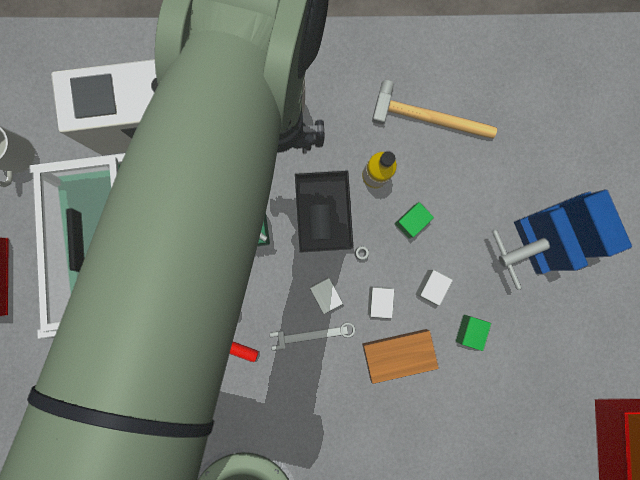

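The bar end lies in the tray at (320,220), and the three blocks haven't moved. Next is the first block at (0.429,-0.1785), long side at 27°.

Run:
```python
from h import *
T=tool(np.radians(117)); a=np.array([.4291,-.1785,.014]);u=a.copy();u[2]=.12
rows((u,T),(a,T))
```

```text
d [0.262, -0.077, 0.093] w [0.007, 0.002, -0.858] nrows 4.6 2.3
d [0.262, -0.078, 0.199] w [0.007, 0.002, -0.858] nrows 5.4 2.3
```

```bash
python3 -m crank '[{"dx":0.06,"dy":-0.02,"dz":0,"wx":0,"wy":0,"wz":-0.3,"hand":0.7},{"dx":0.12,"dy":-0.04,"dz":0,"wx":0,"wy":0,"wz":-0.6,"hand":0.7},{"dx":0.18,"dy":-0.055,"dz":0.03,"wx":0.007,"wy":0,"wz":-0.858,"hand":0.7},{"dx":0.235,"dy":-0.07,"dz":0.06,"wx":0.007,"wy":0.002,"wz":-0.858,"hand":0.7},{"dx":0.262,"dy":-0.077,"dz":0.093,"wx":0.007,"wy":0.002,"wz":-0.858,"hand":0.7},{"dx":0.262,"dy":-0.077,"dz":0.1,"wx":0.007,"wy":0.002,"wz":-0.858,"hand":0.7},{"dx":0.262,"dy":-0.078,"dz":0.15,"wx":0.007,"wy":0.002,"wz":-0.858,"hand":0.7},{"dx":0.262,"dy":-0.078,"dz":0.185,"wx":0.007,"wy":0.002,"wz":-0.858,"hand":0.7},{"dx":0.262,"dy":-0.078,"dz":0.199,"wx":0.007,"wy":0.002,"wz":-0.858,"hand":0.7},{"dx":0.262,"dy":-0.078,"dz":0.199,"wx":0.007,"wy":0.002,"wz":-0.858,"hand":0.7}]' 60
```

```text
time: 10.28
tcp_pos: [0.4217, -0.1852, 0.0157]
tool_rot: [-0.003, -0.231, 0.973, -0.001]
contact_force: [-0.3, -0.0, -0.3]
opening: 0.848
grip_force: 0.0
```

```bash
python3 -m crank '[{"dx":0,"dy":0,"dz":0,"wx":0,"wy":0,"wz":0,"hand":-1},{"dx":0,"dy":0,"dz":0,"wx":0,"wy":0,"wz":0,"hand":-1},{"dx":0,"dy":0,"dz":0,"wx":0,"wy":0,"wz":0,"hand":-1},{"dx":0,"dy":0,"dz":0,"wx":0,"wy":0,"wz":0,"hand":-1},{"dx":0,"dy":0,"dz":-0.04,"wx":0,"wy":0,"wz":0,"hand":-1},{"dx":0,"dy":0,"dz":-0.1,"wx":0,"wy":0,"wz":0,"hand":-1},{"dx":0,"dy":0,"dz":-0.16,"wx":0,"wy":0,"wz":0,"hand":-1},{"dx":0,"dy":0,"dz":-0.21,"wx":0,"wy":0,"wz":0,"hand":-1},{"dx":0,"dy":0,"dz":-0.21,"wx":0,"wy":0,"wz":0,"hand":-1}]' 60
python3 - <<'E'
from h import *
T=tool(Y,.12); 
rows((fr(p,[.085,0,.15]),T),(fr(p,[.085,0,.04]),T),(fr(p,[.085,0,.017]),T))
E
```

```text
time: 11.4
tcp_pos: [0.4249, -0.186, 0.2305]
tool_rot: [0.0, -0.231, 0.973, -0.005]
contact_force: [0.3, -0.7, -4.1]
opening: 0.519
grip_force: 63.5
d [-0.345, 0.181, 0.014] w [-0.059, 0.238, 0.688] nrows 6.2 2.0
d [-0.332, 0.186, 0.124] w [-0.059, 0.238, 0.688] nrows 6.4 2.0
d [-0.33, 0.187, 0.146] w [-0.059, 0.238, 0.688] nrows 6.5 2.0
```

```bash
python3 -m crank '[{"dx":-0.05,"dy":0.03,"dz":0,"wx":0,"wy":0,"wz":0.2,"hand":-1},{"dx":-0.1,"dy":0.06,"dz":0,"wx":0,"wy":0,"wz":0.4,"hand":-1},{"dx":-0.15,"dy":0.085,"dz":0,"wx":-0.059,"wy":0.1,"wz":0.688,"hand":-1},{"dx":-0.2,"dy":0.11,"dz":0,"wx":-0.059,"wy":0.238,"wz":0.688,"hand":-1},{"dx":-0.25,"dy":0.135,"dz":0.0,"wx":-0.059,"wy":0.238,"wz":0.688,"hand":-1},{"dx":-0.3,"dy":0.16,"dz":0.005,"wx":-0.059,"wy":0.238,"wz":0.688,"hand":-1},{"dx":-0.337,"dy":0.181,"dz":0.014,"wx":-0.059,"wy":0.238,"wz":0.688,"hand":-1},{"dx":-0.337,"dy":0.181,"dz":0.014,"wx":-0.059,"wy":0.238,"wz":0.688,"hand":-1},{"dx":-0.337,"dy":0.181,"dz":0.014,"wx":-0.059,"wy":0.238,"wz":0.688,"hand":-1},{"dx":-0.332,"dy":0.183,"dz":0.06,"wx":-0.059,"wy":0.238,"wz":0.688,"hand":-1},{"dx":-0.326,"dy":0.185,"dz":0.11,"wx":-0.059,"wy":0.238,"wz":0.688,"hand":-1},{"dx":-0.326,"dy":0.185,"dz":0.11,"wx":-0.059,"wy":0.238,"wz":0.688,"hand":-1}]' 60
python3 - <<'E'
from h import *
T=tool(Y,.12); print(ftr(p,bot.sense()['tcp_pos']))
rows((fr(p,[.077,0,.03]),T),(fr(p,[.077,0,.017]),T))
E
```

```text
time: 12.9
tcp_pos: [0.6254, 0.1252, 0.11]
tool_rot: [-0.069, -0.06, 0.996, -0.001]
contact_force: [0.1, 0.7, -3.8]
opening: 0.516
grip_force: 63.1
[ 0.07098293 -0.00159331  0.04380067]
d [-0.006, 0.002, 0.014] w [0.013, -0.035, -0.002] nrows 0.2 0.1
d [-0.006, 0.001, 0.027] w [0.013, -0.035, -0.002] nrows 0.4 0.1
```

```bash
python3 -m crank '[{"dx":-0.003,"dy":0.002,"dz":0.014,"wx":0.013,"wy":-0.035,"wz":0,"hand":-1},{"dx":-0.003,"dy":0.002,"dz":0.024,"wx":0.013,"wy":-0.035,"wz":0,"hand":-1},{"dx":-0.003,"dy":0.002,"dz":0.024,"wx":0.013,"wy":-0.035,"wz":0,"hand":-1},{"dx":-0.003,"dy":0.002,"dz":0.024,"wx":0.013,"wy":-0.035,"wz":0,"hand":-1}]' 60
python3 - <<'E'
from h import *
T=tool(Y,.12); print(ftr(p,bot.sense()['tcp_pos']))
E
```

```text
time: 13.4
tcp_pos: [0.6303, 0.1288, 0.0905]
tool_rot: [-0.054, -0.061, 0.997, -0.004]
contact_force: [-0.6, 0.6, -4.3]
opening: 0.517
grip_force: 63.3
[0.07860416 0.00141547 0.02508109]
```

```bash
python3 -m crank '[{"dx":0.003,"dy":-0.001,"dz":0.006,"wx":0,"wy":0.02,"wz":0,"hand":-1},{"dx":0.003,"dy":-0.001,"dz":0.006,"wx":0,"wy":0.02,"wz":0,"hand":-1},{"dx":0.003,"dy":-0.001,"dz":0.006,"wx":0,"wy":0.02,"wz":0,"hand":-1},{"dx":0.003,"dy":-0.001,"dz":0.006,"wx":0,"wy":0.02,"wz":0,"hand":0.3},{"dx":0.003,"dy":-0.001,"dz":0.006,"wx":0,"wy":0.02,"wz":0,"hand":0.35},{"dx":0.003,"dy":-0.001,"dz":0.006,"wx":0,"wy":0.02,"wz":0,"hand":0.35},{"dx":0.003,"dy":-0.001,"dz":-0.03,"wx":0,"wy":0.02,"wz":0,"hand":0.35},{"dx":0.003,"dy":-0.001,"dz":-0.09,"wx":0,"wy":0.02,"wz":0,"hand":0.35},{"dx":0.003,"dy":-0.001,"dz":-0.15,"wx":0,"wy":0.02,"wz":0,"hand":0.35},{"dx":0.003,"dy":-0.001,"dz":-0.15,"wx":0,"wy":0.02,"wz":0,"hand":0.35},{"dx":0.003,"dy":-0.001,"dz":-0.15,"wx":0,"wy":0.02,"wz":0,"hand":0.35}]' 60
python3 - <<'E'
from h import *
d=vision.camera('top'); print(blocks(d)); s=vision.camera('scene'); save(cv2.resize(s['frame'][80:320,150:470],None,fx=2,fy=2),'s1.png')
T=tool(np.radians(88.6)); a=np.array([.4135,-.292,.014]);u=a.copy();u[2]=.14
v=u.copy();v[2]=.22
rows((v,T),(u,T),(a,T)); print(bot.sense()['tcp_pos'])
E
```

```text
time: 14.78
tcp_pos: [0.643, 0.1298, 0.2386]
tool_rot: [-0.06, -0.061, 0.996, -0.004]
contact_force: [-0.3, 0.9, 0.2]
opening: 0.675
grip_force: 0.0
[[0.4137, -0.2923, 60, 45, 175.0], [0.4432, -0.4022, 61, 48, 151.8], [0.8297, -0.3045, 84, 23, 164.9], [0.8856, -0.1078, 65, 63, 155.3]]
d [0.274, -0.391, 0.051] w [-0.02, -0.246, 0.292] nrows 7.7 1.0
d [0.264, -0.391, 0.131] w [-0.02, -0.246, 0.292] nrows 7.8 1.0
d [0.249, -0.391, 0.256] w [-0.02, -0.246, 0.292] nrows 8.5 1.0
[0.64204989 0.12965699 0.23705431]
```

View pics/s1.png

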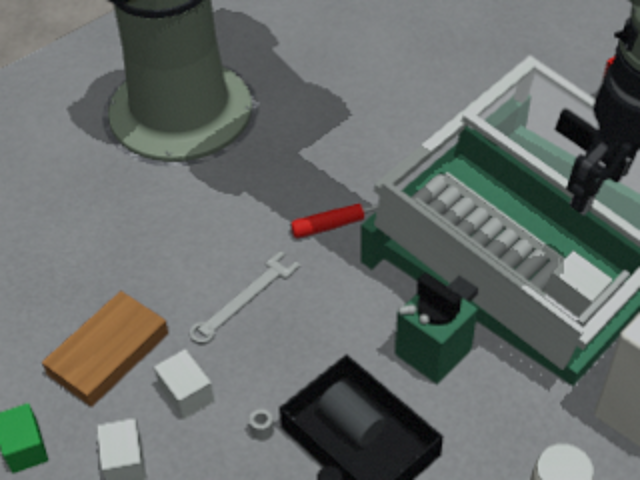

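The first block is against the stop at (595,275). Now block two.

```bash
python3 -m crank '[{"dx":0.04,"dy":-0.05,"dz":0,"wx":0,"wy":-0.1,"wz":0.1,"hand":0.45},{"dx":0.08,"dy":-0.1,"dz":0.01,"wx":-0.02,"wy":-0.246,"wz":0.365,"hand":0.45},{"dx":0.12,"dy":-0.15,"dz":0.02,"wx":-0.02,"wy":-0.246,"wz":0.365,"hand":0.45},{"dx":0.16,"dy":-0.2,"dz":0.03,"wx":-0.02,"wy":-0.246,"wz":0.365,"hand":0.45},{"dx":0.195,"dy":-0.25,"dz":0.04,"wx":-0.02,"wy":-0.246,"wz":0.365,"hand":0.45},{"dx":0.23,"dy":-0.3,"dz":0.05,"wx":-0.02,"wy":-0.246,"wz":0.365,"hand":0.45},{"dx":0.255,"dy":-0.345,"dz":0.07,"wx":-0.02,"wy":-0.246,"wz":0.365,"hand":0.45},{"dx":0.268,"dy":-0.385,"dz":0.1,"wx":-0.02,"wy":-0.246,"wz":0.365,"hand":0.45},{"dx":0.264,"dy":-0.391,"dz":0.131,"wx":-0.02,"wy":-0.246,"wz":0.365,"hand":0.45},{"dx":0.264,"dy":-0.391,"dz":0.131,"wx":-0.02,"wy":-0.246,"wz":0.365,"hand":0.45},{"dx":0.264,"dy":-0.391,"dz":0.131,"wx":-0.02,"wy":-0.246,"wz":0.365,"hand":0.45},{"dx":0.264,"dy":-0.391,"dz":0.131,"wx":-0.02,"wy":-0.246,"wz":0.365,"hand":0.45}]' 60;  python3 - <<'E'
from h import *
d=vision.camera('top'); print(blocks(d))
T=tool(np.radians(86.5)); a=np.array([.4135,-.292,.014])
rows((a,T))
E
```

```text
time: 16.38
tcp_pos: [0.4157, -0.292, 0.1418]
tool_rot: [0.002, 0.03, 1.0, -0.001]
contact_force: [0.6, -0.5, -0.2]
opening: 0.728
grip_force: 0.0
[[0.8297, -0.3045, 84, 23, 164.9], [0.8857, -0.1074, 65, 64, 155.3]]
d [0.003, 0.0, 0.128] w [-0.006, 0.01, 0.003] nrows 2.0 0.0
```

```bash
python3 -m crank '[{"dx":0.003,"dy":0,"dz":0.06,"wx":0,"wy":0,"wz":0,"hand":0.45},{"dx":0.003,"dy":0,"dz":0.11,"wx":0,"wy":0,"wz":0,"hand":0.45},{"dx":0.003,"dy":0,"dz":0.128,"wx":0,"wy":0,"wz":0,"hand":0.45},{"dx":0.003,"dy":0,"dz":0.128,"wx":0,"wy":0,"wz":0,"hand":0.45},{"dx":0.003,"dy":0,"dz":0.128,"wx":0,"wy":0,"wz":0,"hand":-1},{"dx":0.003,"dy":0,"dz":0.128,"wx":0,"wy":0,"wz":0,"hand":-1},{"dx":0.003,"dy":0,"dz":0.128,"wx":0,"wy":0,"wz":0,"hand":-1},{"dx":0.003,"dy":0,"dz":0.128,"wx":0,"wy":0,"wz":0,"hand":-1}]' 60; python3 -m crank '[{"dx":0,"dy":0,"dz":-0.04,"wx":0,"wy":0,"wz":0,"hand":-1},{"dx":0,"dy":0,"dz":-0.1,"wx":0,"wy":0,"wz":0,"hand":-1},{"dx":0,"dy":0,"dz":-0.16,"wx":0,"wy":0,"wz":0,"hand":-1},{"dx":0,"dy":0,"dz":-0.215,"wx":0,"wy":0,"wz":0,"hand":-1},{"dx":0,"dy":0,"dz":-0.215,"wx":0,"wy":0,"wz":0,"hand":-1},{"dx":0,"dy":0,"dz":-0.215,"wx":0,"wy":0,"wz":0,"hand":-1}]' 60
python3 - <<'E'
from h import *
T=tool(Y,.12); 
rows((fr(p,[.02,0,.15]),T),(fr(p,[.02,0,.05]),T),(fr(p,[.02,0,.015]),T))
E
```

```text
time: 17.42
tcp_pos: [0.4135, -0.293, 0.0143]
tool_rot: [0.003, 0.03, 1.0, -0.002]
contact_force: [-0.0, 1.1, 7.0]
opening: 0.518
grip_force: 62.1
time: 18.18
tcp_pos: [0.411, -0.2913, 0.227]
tool_rot: [0.001, 0.03, 1.0, -0.001]
contact_force: [0.3, -0.2, -3.8]
opening: 0.518
grip_force: 62.7
d [-0.151, 0.423, 0.005] w [0.021, 0.244, -0.363] nrows 7.2 1.2
d [-0.139, 0.421, 0.105] w [0.021, 0.244, -0.363] nrows 7.3 1.2
d [-0.135, 0.421, 0.139] w [0.021, 0.244, -0.363] nrows 7.4 1.2
```

```bash
python3 -m crank '[{"dx":-0.02,"dy":0.06,"dz":0,"wx":0,"wy":0.1,"wz":-0.1,"hand":-1},{"dx":-0.04,"dy":0.12,"dz":0,"wx":0.021,"wy":0.244,"wz":-0.363,"hand":-1},{"dx":-0.06,"dy":0.175,"dz":0,"wx":0.021,"wy":0.244,"wz":-0.363,"hand":-1},{"dx":-0.08,"dy":0.23,"dz":0,"wx":0.021,"wy":0.244,"wz":-0.363,"hand":-1},{"dx":-0.1,"dy":0.285,"dz":0,"wx":0.021,"wy":0.244,"wz":-0.363,"hand":-1},{"dx":-0.12,"dy":0.34,"dz":0,"wx":0.021,"wy":0.244,"wz":-0.363,"hand":-1},{"dx":-0.14,"dy":0.39,"dz":0,"wx":0.021,"wy":0.244,"wz":-0.363,"hand":-1},{"dx":-0.151,"dy":0.422,"dz":0.005,"wx":0.021,"wy":0.244,"wz":-0.363,"hand":-1},{"dx":-0.151,"dy":0.422,"dz":0.005,"wx":0.021,"wy":0.244,"wz":-0.363,"hand":-1},{"dx":-0.145,"dy":0.421,"dz":0.055,"wx":0.021,"wy":0.244,"wz":-0.363,"hand":-1},{"dx":-0.139,"dy":0.421,"dz":0.1,"wx":0.021,"wy":0.244,"wz":-0.363,"hand":-1},{"dx":-0.139,"dy":0.421,"dz":0.1,"wx":0.021,"wy":0.244,"wz":-0.363,"hand":-1}]' 60;python3 -m crank '[{"dx":0,"dy":0,"dz":0,"wx":0,"wy":0,"wz":0,"hand":-1},{"dx":0,"dy":0,"dz":0,"wx":0,"wy":0,"wz":0,"hand":-1}]' 60
python3 - <<'E'
from h import *
T=tool(Y,.12); print(ftr(p,bot.sense()['tcp_pos']))
rows((fr(p,[.02,0,.015]),T))
E
```

```text
time: 19.68
tcp_pos: [0.5712, 0.1185, 0.1228]
tool_rot: [-0.065, -0.06, 0.996, -0.005]
contact_force: [-0.6, 0.4, -2.7]
opening: 0.52
grip_force: 62.6
time: 19.92
tcp_pos: [0.578, 0.1195, 0.1296]
tool_rot: [-0.058, -0.06, 0.997, -0.004]
contact_force: [0.2, -0.3, -2.3]
opening: 0.522
grip_force: 62.7
[ 0.02131069 -0.00148974  0.05753968]
d [0.002, 0.002, 0.043] w [-0.002, 0.009, -0.001] nrows 0.7 0.0
```

```bash
python3 -m crank '[{"dx":0.002,"dy":0.002,"dz":0.02,"wx":0,"wy":0,"wz":0,"hand":-1},{"dx":0.002,"dy":0.002,"dz":0.04,"wx":0,"wy":0,"wz":0,"hand":-1},{"dx":0.002,"dy":0.002,"dz":0.04,"wx":0,"wy":0,"wz":0,"hand":-1},{"dx":0.002,"dy":0.002,"dz":0.04,"wx":0,"wy":0,"wz":0,"hand":-1}]' 60; python3 -m crank '[{"dx":0,"dy":0,"dz":0.001,"wx":0,"wy":0,"wz":0,"hand":0.3},{"dx":0,"dy":0,"dz":0.001,"wx":0,"wy":0,"wz":0,"hand":0.35},{"dx":0,"dy":0,"dz":0.001,"wx":0,"wy":0,"wz":0,"hand":0.35},{"dx":0,"dy":0,"dz":-0.04,"wx":0,"wy":0,"wz":0,"hand":0.35},{"dx":0,"dy":0,"dz":-0.1,"wx":0,"wy":0,"wz":0,"hand":0.35},{"dx":0,"dy":0,"dz":-0.16,"wx":0,"wy":0,"wz":0,"hand":0.35},{"dx":0,"dy":0,"dz":-0.16,"wx":0,"wy":0,"wz":0,"hand":0.35},{"dx":0,"dy":0,"dz":-0.16,"wx":0,"wy":0,"wz":0,"hand":0.35}]' 60
python3 - <<'E'
from h import *
d=vision.camera('top'); print(blocks(d)); s=vision.camera('scene'); save(cv2.resize(s['frame'][80:320,150:470],None,fx=2,fy=2),'s2.png')
T=tool(np.radians(61.3)); a=np.array([.4425,-.403,.014]);u=a.copy();u[2]=.14
v=u.copy();v[2]=.22
rows((v,T),(u,T),(a,T)); print(bot.sense()['tcp_pos'])
E
```

```text
time: 20.42
tcp_pos: [0.5705, 0.1209, 0.0896]
tool_rot: [-0.058, -0.06, 0.996, -0.004]
contact_force: [0.5, -0.0, -3.0]
opening: 0.516
grip_force: 62.8
time: 21.42
tcp_pos: [0.5881, 0.1234, 0.2467]
tool_rot: [-0.059, -0.06, 0.996, -0.004]
contact_force: [-0.1, 0.0, -0.8]
opening: 0.674
grip_force: 0.0
[[0.4422, -0.4033, 60, 45, 151.9], [0.8297, -0.3045, 84, 23, 164.9], [0.8856, -0.1078, 65, 63, 155.3]]
d [0.202, -0.505, 0.051] w [-0.079, -0.235, 1.242] nrows 8.7 3.4
d [0.193, -0.505, 0.13] w [-0.079, -0.235, 1.242] nrows 8.9 3.4
d [0.177, -0.505, 0.256] w [-0.079, -0.235, 1.242] nrows 9.5 3.4
[0.58713784 0.1232867  0.24528732]
```

View pics/s2.png

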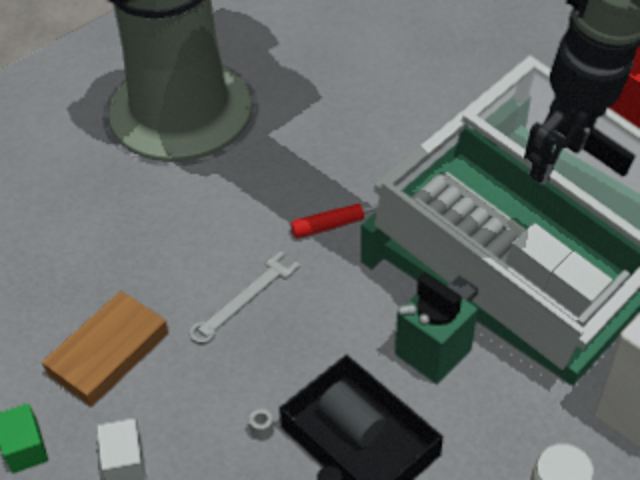

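Two blocks are in a row against the stop, at (548,248) and (590,275). Now the third.

```bash
python3 -m crank '[{"dx":0.02,"dy":-0.05,"dz":0,"wx":0,"wy":-0.1,"wz":0.2,"hand":0.45},{"dx":0.05,"dy":-0.11,"dz":0.01,"wx":-0.06,"wy":-0.235,"wz":0.5,"hand":0.45},{"dx":0.075,"dy":-0.17,"dz":0.02,"wx":-0.06,"wy":-0.235,"wz":0.8,"hand":0.45},{"dx":0.1,"dy":-0.23,"dz":0.03,"wx":-0.06,"wy":-0.235,"wz":1,"hand":0.45},{"dx":0.125,"dy":-0.29,"dz":0.03,"wx":-0.06,"wy":-0.235,"wz":1,"hand":0.45},{"dx":0.15,"dy":-0.345,"dz":0.04,"wx":-0.06,"wy":-0.235,"wz":1,"hand":0.45},{"dx":0.17,"dy":-0.4,"dz":0.05,"wx":-0.06,"wy":-0.235,"wz":1,"hand":0.45},{"dx":0.19,"dy":-0.455,"dz":0.08,"wx":-0.06,"wy":-0.235,"wz":1,"hand":0.45},{"dx":0.193,"dy":-0.505,"dz":0.11,"wx":-0.06,"wy":-0.235,"wz":1,"hand":0.45},{"dx":0.193,"dy":-0.505,"dz":0.13,"wx":-0.06,"wy":-0.235,"wz":1,"hand":0.45},{"dx":0.193,"dy":-0.505,"dz":0.13,"wx":-0.06,"wy":-0.235,"wz":1,"hand":0.45},{"dx":0.193,"dy":-0.505,"dz":0.13,"wx":-0.06,"wy":-0.235,"wz":1,"hand":0.45}]' 60;  python3 - <<'E'
from h import *
d=vision.camera('scene'); print([np.round(o['point'],3) for o in vision.look_for('scene','block1')])
T=tool(np.radians(61.5)); a=np.array([.4425,-.403,.014])
rows((a,T))
E
```

```text
time: 23.02
tcp_pos: [0.4435, -0.4022, 0.1416]
tool_rot: [0.0, 0.188, 0.982, -0.0]
contact_force: [0.1, -0.3, -0.2]
opening: 0.727
grip_force: 0.0
[array([0.657, 0.121, 0.102]), array([0.591, 0.106, 0.114]), array([ 0.366, -0.486,  0.048])]
d [0.002, -0.001, 0.129] w [-0.003, 0.006, 0.238] nrows 2.1 0.6
```

```bash
python3 -m crank '[{"dx":0.002,"dy":-0.001,"dz":0.05,"wx":0,"wy":0,"wz":0.238,"hand":0.45},{"dx":0.002,"dy":-0.001,"dz":0.06,"wx":0,"wy":0,"wz":0.238,"hand":0.45},{"dx":0.002,"dy":-0.001,"dz":0.11,"wx":0,"wy":0,"wz":0.238,"hand":0.45},{"dx":0.002,"dy":-0.001,"dz":0.128,"wx":0,"wy":0,"wz":0.238,"hand":0.45},{"dx":0.002,"dy":-0.001,"dz":0.128,"wx":0,"wy":0,"wz":0.238,"hand":0.45},{"dx":0.002,"dy":-0.001,"dz":0.128,"wx":0,"wy":0,"wz":0.238,"hand":-1},{"dx":0.002,"dy":-0.001,"dz":0.128,"wx":0,"wy":0,"wz":0.238,"hand":-1},{"dx":0.002,"dy":-0.001,"dz":0.128,"wx":0,"wy":0,"wz":0.238,"hand":-1},{"dx":0.002,"dy":-0.001,"dz":0.128,"wx":0,"wy":0,"wz":0.238,"hand":-1}]' 60; python3 -m crank '[{"dx":0,"dy":0,"dz":-0.04,"wx":0,"wy":0,"wz":0,"hand":-1},{"dx":0,"dy":0,"dz":-0.1,"wx":0,"wy":0,"wz":0,"hand":-1},{"dx":0,"dy":0,"dz":-0.16,"wx":0,"wy":0,"wz":0,"hand":-1},{"dx":0,"dy":0,"dz":-0.215,"wx":0,"wy":0,"wz":0,"hand":-1},{"dx":0,"dy":0,"dz":-0.215,"wx":0,"wy":0,"wz":0,"hand":-1},{"dx":0,"dy":0,"dz":-0.215,"wx":0,"wy":0,"wz":0,"hand":-1}]' 60
python3 - <<'E'
from h import *
T=tool(Y,.12); 
rows((fr(p,[-.045,0,.15]),T),(fr(p,[-.045,0,.05]),T),(fr(p,[-.045,0,.015]),T))
E
```

```text
time: 24.25
tcp_pos: [0.4427, -0.4046, 0.0157]
tool_rot: [0.002, 0.247, 0.969, -0.001]
contact_force: [-0.2, -0.2, 5.4]
opening: 0.519
grip_force: 63.2
time: 25.0
tcp_pos: [0.4407, -0.4026, 0.2279]
tool_rot: [0.0, 0.247, 0.969, -0.0]
contact_force: [0.0, -0.6, -4.0]
opening: 0.515
grip_force: 62.8
d [0.175, 0.494, -0.002] w [0.074, 0.233, -1.238] nrows 8.4 3.4
d [0.184, 0.487, 0.098] w [0.074, 0.233, -1.238] nrows 8.5 3.4
d [0.188, 0.484, 0.132] w [0.074, 0.233, -1.238] nrows 8.6 3.4
```

```bash
python3 -m crank '[{"dx":0.02,"dy":0.055,"dz":0,"wx":0.02,"wy":0.1,"wz":-0.2,"hand":-1},{"dx":0.04,"dy":0.11,"dz":0,"wx":0.05,"wy":0.2,"wz":-0.5,"hand":-1},{"dx":0.06,"dy":0.165,"dz":0,"wx":0.06,"wy":0.233,"wz":-0.8,"hand":-1},{"dx":0.08,"dy":0.22,"dz":0,"wx":0.06,"wy":0.233,"wz":-1,"hand":-1},{"dx":0.1,"dy":0.275,"dz":0,"wx":0.06,"wy":0.233,"wz":-1,"hand":-1},{"dx":0.12,"dy":0.33,"dz":0,"wx":0.06,"wy":0.233,"wz":-1,"hand":-1},{"dx":0.14,"dy":0.385,"dz":0,"wx":0.06,"wy":0.233,"wz":-1,"hand":-1},{"dx":0.16,"dy":0.44,"dz":0,"wx":0.06,"wy":0.233,"wz":-1,"hand":-1},{"dx":0.175,"dy":0.494,"dz":0,"wx":0.06,"wy":0.233,"wz":-1,"hand":-1},{"dx":0.175,"dy":0.494,"dz":0,"wx":0.06,"wy":0.233,"wz":-1,"hand":-1},{"dx":0.175,"dy":0.494,"dz":0,"wx":0.06,"wy":0.233,"wz":-1,"hand":-1}]' 60
python3 - <<'E'
from h import *
T=tool(Y,.12); print(ftr(p,bot.sense()['tcp_pos']))
rows((fr(p,[-.045,0,.05]),T),(fr(p,[-.045,0,.015]),T))
E
```

```text
time: 26.38
tcp_pos: [0.5225, 0.1142, 0.2259]
tool_rot: [-0.061, -0.001, 0.998, -0.001]
contact_force: [-0.1, 0.1, -3.4]
opening: 0.519
grip_force: 63.3
[-4.55818334e-02 -8.66476138e-05  1.46544846e-01]
d [-0.001, -0.001, 0.097] w [0.025, -0.004, -0.236] nrows 1.5 0.6
d [-0.001, -0.001, 0.132] w [0.025, -0.004, -0.236] nrows 2.1 0.6
```

```bash
python3 -m crank '[{"dx":-0.001,"dy":-0.001,"dz":0,"wx":0.025,"wy":0,"wz":-0.236,"hand":-1},{"dx":-0.001,"dy":-0.001,"dz":0.05,"wx":0.025,"wy":0,"wz":-0.236,"hand":-1},{"dx":-0.001,"dy":-0.001,"dz":0.09,"wx":0.025,"wy":0,"wz":-0.236,"hand":-1},{"dx":-0.001,"dy":-0.001,"dz":0.09,"wx":0.025,"wy":0,"wz":-0.236,"hand":-1},{"dx":-0.001,"dy":-0.001,"dz":0.09,"wx":0.025,"wy":0,"wz":-0.236,"hand":-1},{"dx":-0.001,"dy":-0.001,"dz":0.128,"wx":0.025,"wy":0,"wz":-0.236,"hand":-1},{"dx":-0.001,"dy":-0.001,"dz":0.128,"wx":0.025,"wy":0,"wz":-0.236,"hand":-1},{"dx":-0.001,"dy":-0.001,"dz":0.128,"wx":0.025,"wy":0,"wz":-0.236,"hand":-1}]' 60
python3 - <<'E'
from h import *
print(ftr(p,bot.sense()['tcp_pos']))
E
```

```text
time: 27.38
tcp_pos: [0.5112, 0.1131, 0.1025]
tool_rot: [-0.058, -0.06, 0.997, -0.004]
contact_force: [-0.6, -0.0, -3.2]
opening: 0.517
grip_force: 63.2
[-0.04207468  0.00022432  0.02262902]
```

```bash
python3 -m crank '[{"dx":0,"dy":0,"dz":0.003,"wx":0,"wy":0,"wz":0,"hand":-1},{"dx":0,"dy":0,"dz":0.003,"wx":0,"wy":0,"wz":0,"hand":0.3},{"dx":0,"dy":0,"dz":0.003,"wx":0,"wy":0,"wz":0,"hand":0.35},{"dx":0,"dy":0,"dz":0.003,"wx":0,"wy":0,"wz":0,"hand":0.35},{"dx":0,"dy":0,"dz":-0.04,"wx":0,"wy":0,"wz":0,"hand":0.35},{"dx":0,"dy":0,"dz":-0.1,"wx":0,"wy":0,"wz":0,"hand":0.35},{"dx":0,"dy":0,"dz":-0.16,"wx":0,"wy":0,"wz":0,"hand":-1},{"dx":0,"dy":0,"dz":-0.16,"wx":0,"wy":0,"wz":0,"hand":-1},{"dx":0,"dy":0,"dz":-0.16,"wx":0,"wy":0,"wz":0,"hand":-1}]' 60
python3 - <<'E'
from h import *
s=vision.camera('scene'); save(cv2.resize(s['frame'][80:320,150:470],None,fx=2,fy=2),'s3.png')
T=tool(Y)
for v in (.195,.185): print(fr(p,[0,v,.085]))
rows((fr(p,[0,.195,.15]),T),(fr(p,[0,.195,.085]),T),(fr(p,[0,.02,.085]),T)); print(bot.sense()['tcp_pos'])
E
```

```text
time: 28.5
tcp_pos: [0.5282, 0.1154, 0.2592]
tool_rot: [-0.059, -0.06, 0.996, -0.004]
contact_force: [-0.8, 0.5, -1.0]
opening: 0.037
grip_force: 0.0
[0.53656367 0.31240248 0.15938873]
[0.53777072 0.3024756  0.15938873]
d [-0.044, 0.194, 0.029] w [-0.0, -0.24, -0.001] nrows 3.2 0.6
d [-0.044, 0.194, 0.094] w [-0.0, -0.24, -0.001] nrows 3.5 0.6
d [-0.044, 0.019, 0.094] w [-0.0, -0.24, -0.001] nrows 1.7 0.6
[0.52759174 0.11542219 0.25837126]
```

View pics/s3.png

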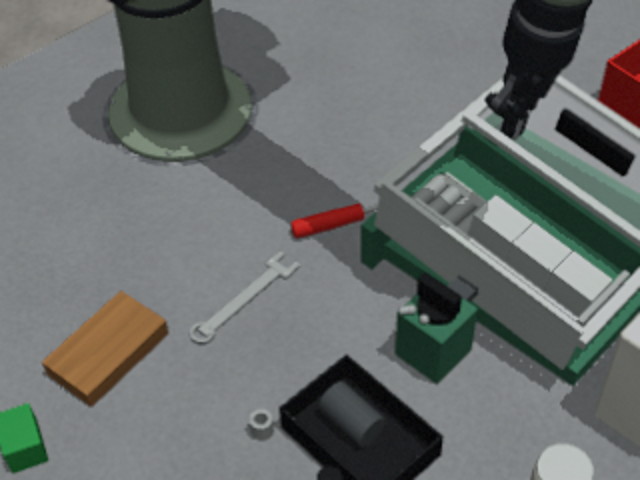

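All three blocks wait in one row against the stop, from (510,225) to (590,275). Next I'll close the cover from its +y side.

```bash
python3 -m crank '[{"dx":-0.01,"dy":0.06,"dz":0,"wx":0,"wy":-0.1,"wz":0,"hand":-1},{"dx":-0.02,"dy":0.12,"dz":0,"wx":0,"wy":-0.24,"wz":0,"hand":-1},{"dx":-0.04,"dy":0.175,"dz":0.01,"wx":0,"wy":-0.24,"wz":0,"hand":-1},{"dx":-0.044,"dy":0.196,"dz":0.02,"wx":0,"wy":-0.24,"wz":0,"hand":-1},{"dx":-0.044,"dy":0.196,"dz":0.03,"wx":0,"wy":-0.24,"wz":0,"hand":-1},{"dx":-0.044,"dy":0.196,"dz":0.07,"wx":0,"wy":-0.24,"wz":0,"hand":-1},{"dx":-0.044,"dy":0.196,"dz":0.092,"wx":0,"wy":-0.24,"wz":0,"hand":-1},{"dx":-0.044,"dy":0.196,"dz":0.092,"wx":0,"wy":-0.24,"wz":0,"hand":-1},{"dx":-0.044,"dy":0.196,"dz":0.092,"wx":0,"wy":-0.24,"wz":0,"hand":-1}]' 60
python3 - <<'E'
from h import *
print(ftr(p,bot.sense()['tcp_pos']))
T=tool(Y)
rows((fr(p,[0,.03,.085]),T),(fr(p,[0,.02,.085]),T)); print(bot.sense()['tcp_pos'])
E
```

```text
time: 29.68
tcp_pos: [0.5381, 0.313, 0.1636]
tool_rot: [0.001, -0.06, 0.998, -0.0]
contact_force: [0.1, -0.5, 0.5]
opening: 0.001
grip_force: 0.0
[0.00109568 0.19544644 0.08939634]
d [0.001, -0.165, 0.004] w [-0.001, 0.005, -0.004] nrows 2.6 0.0
d [0.001, -0.175, 0.004] w [-0.001, 0.005, -0.004] nrows 2.8 0.0
[0.53811208 0.31304049 0.16362229]
```

```bash
python3 -m crank '[{"dx":0,"dy":-0.02,"dz":0.004,"wx":0,"wy":0,"wz":0,"hand":-1},{"dx":0,"dy":-0.04,"dz":0.004,"wx":0,"wy":0,"wz":0,"hand":-1},{"dx":0,"dy":-0.06,"dz":0.004,"wx":0,"wy":0,"wz":0,"hand":-1},{"dx":0,"dy":-0.08,"dz":0.004,"wx":0,"wy":0,"wz":0,"hand":-1},{"dx":0,"dy":-0.1,"dz":0.004,"wx":0,"wy":0,"wz":0,"hand":-1},{"dx":0,"dy":-0.12,"dz":0.004,"wx":0,"wy":0,"wz":0,"hand":-1},{"dx":0,"dy":-0.135,"dz":0.004,"wx":0,"wy":0,"wz":0,"hand":-1},{"dx":0,"dy":-0.15,"dz":0.004,"wx":0,"wy":0,"wz":0,"hand":-1},{"dx":0,"dy":-0.16,"dz":0.004,"wx":0,"wy":0,"wz":0,"hand":-1},{"dx":0,"dy":-0.168,"dz":0.004,"wx":0,"wy":0,"wz":0,"hand":-1},{"dx":0,"dy":-0.172,"dz":0.004,"wx":0,"wy":0,"wz":0,"hand":-1}]' 60; python3 -m crank '[{"dx":0,"dy":-0.001,"dz":0,"wx":0,"wy":0,"wz":0,"hand":-1},{"dx":0,"dy":-0.002,"dz":0,"wx":0,"wy":0,"wz":0,"hand":-1},{"dx":0,"dy":-0.003,"dz":0,"wx":0,"wy":0,"wz":0,"hand":-1}]'
python3 - <<'E'
from h import *
print(ftr(p,bot.sense()['tcp_pos']))
E
```

```text
time: 31.05
tcp_pos: [0.558, 0.1428, 0.1588]
tool_rot: [0.001, -0.06, 0.998, -0.0]
contact_force: [0.5, 2.9, 2.7]
opening: 0.001
grip_force: 1.4
time: 31.42
tcp_pos: [0.5583, 0.1405, 0.1588]
tool_rot: [0.001, -0.06, 0.998, 0.0]
contact_force: [-0.7, 4.7, 2.3]
opening: -0.002
grip_force: 2.1
[0.0008457  0.02170708 0.08455368]
```

```bash
python3 -m crank '[{"dx":0,"dy":-0.002,"dz":0,"wx":0,"wy":0,"wz":0,"hand":-1},{"dx":0,"dy":-0.004,"dz":0,"wx":0,"wy":0,"wz":0,"hand":-1},{"dx":0,"dy":-0.004,"dz":0,"wx":0,"wy":0,"wz":0,"hand":-1}]'; python3 -m crank '[{"dx":0,"dy":-0.002,"dz":0,"wx":0,"wy":0,"wz":0,"hand":-1},{"dx":0,"dy":-0.004,"dz":0,"wx":0,"wy":0,"wz":0,"hand":-1},{"dx":0,"dy":-0.004,"dz":0,"wx":0,"wy":0,"wz":0,"hand":-1}]'
python3 - <<'E'
from h import *
print(ftr(p,bot.sense()['tcp_pos']))
E
```

```text
time: 31.8
tcp_pos: [0.5583, 0.1403, 0.1589]
tool_rot: [0.001, -0.062, 0.998, 0.004]
contact_force: [-1.0, 14.5, 1.6]
opening: 0.0
grip_force: 6.9
time: 32.17
tcp_pos: [0.5582, 0.1401, 0.159]
tool_rot: [0.0, -0.063, 0.998, 0.008]
contact_force: [-2.4, 24.3, 2.3]
opening: -0.003
grip_force: 12.1
[0.00072599 0.02133001 0.08469626]
```

The cover is hard against its stop (24 N at a constant position). I'll back off and look at the knob.

```bash
python3 -m crank '[{"dx":0,"dy":0.012,"dz":0,"wx":0,"wy":0,"wz":0,"hand":-1},{"dx":0,"dy":0.018,"dz":-0.05,"wx":0,"wy":0,"wz":0,"hand":-1},{"dx":0,"dy":0.018,"dz":-0.09,"wx":0,"wy":0,"wz":0,"hand":-1},{"dx":0,"dy":0.018,"dz":-0.09,"wx":0,"wy":0,"wz":0,"hand":-1},{"dx":0,"dy":0.018,"dz":-0.09,"wx":0,"wy":0,"wz":0,"hand":-1}]'
python3 - <<'E'
from h import *
d=np.load('top.npy',allow_pickle=True).item()
a=cv2.resize(d['frame'][195:260,195:280],None,fx=4.5,fy=4.5,interpolation=cv2.INTER_CUBIC)
s=vision.camera('scene')['frame']; b=cv2.resize(s[190:280,330:415],None,fx=4.5,fy=4.5,interpolation=cv2.INTER_CUBIC)
im=np.zeros((410,780,3),np.uint8); im[:a.shape[0],:a.shape[1]]=a; im[:b.shape[0],390:390+b.shape[1]]=b; save(im,'k.png')
T=tool(Y); k=np.array([.550,.1176,0])+R.from_euler('z',.121).apply([0,-.145,0]); print(k)
rows((k+[0,0,.22],T),(k+[0,0,.15],T),(k+[0,0,.108],T))
E
```

```text
time: 32.8
tcp_pos: [0.5567, 0.1496, 0.2482]
tool_rot: [0.0, -0.06, 0.998, -0.001]
contact_force: [0.2, -0.0, 0.5]
opening: -0.003
grip_force: 0.0
[ 0.56750222 -0.02633982  0.        ]
d [0.01, -0.176, 0.028] w [-0.002, -0.001, -0.002] nrows 2.9 0.0
d [0.01, -0.176, 0.098] w [-0.002, -0.001, -0.002] nrows 3.2 0.0
d [0.01, -0.176, 0.14] w [-0.002, -0.001, -0.002] nrows 3.6 0.0
```

View pics/k.png

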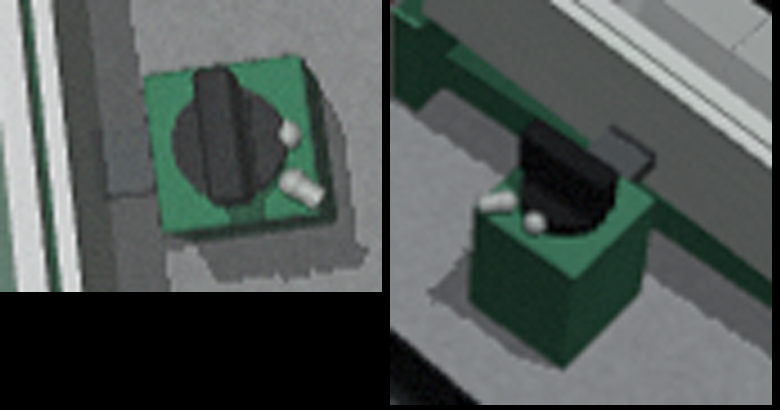

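The grip bar lies along the feeder's x, and the grey pins sit low on its far side. Now I'll approach with the hand about 45 mm open.

```bash
python3 -m crank '[{"dx":0.004,"dy":-0.06,"dz":0,"wx":0,"wy":0,"wz":0,"hand":0},{"dx":0.007,"dy":-0.12,"dz":0,"wx":0,"wy":0,"wz":0,"hand":0},{"dx":0.01,"dy":-0.176,"dz":0.02,"wx":0,"wy":0,"wz":0,"hand":0},{"dx":0.01,"dy":-0.176,"dz":0.04,"wx":0,"wy":0,"wz":0,"hand":0},{"dx":0.01,"dy":-0.176,"dz":0.08,"wx":0,"wy":0,"wz":0,"hand":0},{"dx":0.01,"dy":-0.176,"dz":0.08,"wx":0,"wy":0,"wz":0,"hand":0},{"dx":0.01,"dy":-0.176,"dz":0.08,"wx":0,"wy":0,"wz":0,"hand":0}]' 40
python3 - <<'E'
from h import *
T=tool(Y); k=np.array([.5675,-.0263,.110])
rows((k,T)); print(bot.sense()['q'])
E
```

```text
time: 33.72
tcp_pos: [0.5685, -0.0257, 0.1693]
tool_rot: [0.001, -0.06, 0.998, -0.0]
contact_force: [1.0, -0.0, 1.0]
opening: 0.5
grip_force: 0.0
d [0.001, -0.0, 0.059] w [-0.001, 0.003, -0.001] nrows 0.9 0.0
[-1.74997468e-01  4.07647500e-01 -2.37865487e-01  9.23962816e-01
  1.01912588e-04 -2.95666852e-01]
```

```bash
python3 -m crank '[{"dx":0,"dy":0,"dz":0.03,"wx":0,"wy":0,"wz":0,"hand":0},{"dx":0,"dy":0,"dz":0.058,"wx":0,"wy":0,"wz":0,"hand":0},{"dx":0,"dy":0,"dz":0.058,"wx":0,"wy":0,"wz":0,"hand":0},{"dx":0,"dy":0,"dz":0.058,"wx":0,"wy":0,"wz":0,"hand":-1},{"dx":0,"dy":0,"dz":0.058,"wx":0,"wy":0,"wz":0,"hand":-1},{"dx":0,"dy":0,"dz":0.058,"wx":0,"wy":0,"wz":0,"hand":-1},{"dx":0,"dy":0,"dz":0.058,"wx":0,"wy":0,"wz":0,"hand":-1},{"dx":0,"dy":0,"dz":0.058,"wx":0,"wy":0,"wz":0,"hand":-1}]' 50
```

```text
time: 34.72
tcp_pos: [0.5699, -0.0239, 0.1132]
tool_rot: [0.003, -0.061, 0.998, 0.002]
contact_force: [-0.7, 7.0, 3.6]
opening: 0.176
grip_force: 49.4
```

```bash
python3 -m crank '[{"dx":0,"dy":0,"dz":0,"wx":0,"wy":0,"wz":0.25,"hand":-1},{"dx":0,"dy":0,"dz":0,"wx":0,"wy":0,"wz":0.5,"hand":-1},{"dx":0,"dy":0,"dz":0,"wx":0,"wy":0,"wz":0.75,"hand":-1},{"dx":0,"dy":0,"dz":0,"wx":0,"wy":0,"wz":1,"hand":-1},{"dx":0,"dy":0,"dz":0,"wx":0,"wy":0,"wz":1,"hand":-1}]' 60; python3 -m crank '[{"dx":0,"dy":0,"dz":0,"wx":0,"wy":0,"wz":0.25,"hand":-1},{"dx":0,"dy":0,"dz":0,"wx":0,"wy":0,"wz":0.5,"hand":-1},{"dx":0,"dy":0,"dz":0,"wx":0,"wy":0,"wz":0.75,"hand":-1},{"dx":0,"dy":0,"dz":0,"wx":0,"wy":0,"wz":1,"hand":-1},{"dx":0,"dy":0,"dz":0,"wx":0,"wy":0,"wz":1,"hand":-1}]'; python3 -m crank '[{"dx":0,"dy":0,"dz":0,"wx":0,"wy":0,"wz":0.15,"hand":-1},{"dx":0,"dy":0,"dz":0,"wx":0,"wy":0,"wz":0.25,"hand":-1},{"dx":0,"dy":0,"dz":0,"wx":0,"wy":0,"wz":0.25,"hand":-1}]'
python3 - <<'E'
from h import *
s=bot.sense(); print(s['torque'],s['q'][5])
E
```

```text
time: 35.35
tcp_pos: [0.5698, -0.0251, 0.1132]
tool_rot: [0.002, 0.188, 0.982, 0.001]
contact_force: [-0.6, 3.6, 6.1]
opening: 0.174
grip_force: 61.3
time: 35.98
tcp_pos: [0.569, -0.026, 0.1132]
tool_rot: [0.002, 0.426, 0.905, 0.0]
contact_force: [-3.8, 1.1, 8.0]
opening: 0.174
grip_force: 61.5
time: 36.35
tcp_pos: [0.5688, -0.0262, 0.1132]
tool_rot: [0.002, 0.481, 0.877, 0.0]
contact_force: [-3.8, -0.1, 7.1]
opening: 0.169
grip_force: 61.6
[-0.10751123  1.03374369  0.03679282] 0.8282847075123585
```

```bash
python3 -m crank '[{"dx":0,"dy":0,"dz":0,"wx":0,"wy":0,"wz":0,"hand":-0.3},{"dx":0,"dy":0,"dz":0,"wx":0,"wy":0,"wz":0,"hand":-0.1},{"dx":0,"dy":0,"dz":0,"wx":0,"wy":0,"wz":0,"hand":-0.1},{"dx":0,"dy":0,"dz":-0.05,"wx":0,"wy":0,"wz":0,"hand":-0.1},{"dx":0,"dy":0,"dz":-0.11,"wx":0,"wy":0,"wz":0,"hand":-0.1},{"dx":0,"dy":0,"dz":-0.17,"wx":0,"wy":0,"wz":0,"hand":-0.1},{"dx":0.03,"dy":0.03,"dz":-0.2,"wx":0,"wy":0,"wz":0,"hand":-0.1},{"dx":0.08,"dy":0.05,"dz":-0.2,"wx":0,"wy":0,"wz":0,"hand":-0.1},{"dx":0.12,"dy":0.06,"dz":-0.2,"wx":0,"wy":0,"wz":0,"hand":-0.1},{"dx":0.12,"dy":0.06,"dz":-0.2,"wx":0,"wy":0,"wz":0,"hand":-0.1},{"dx":0.12,"dy":0.06,"dz":-0.2,"wx":0,"wy":0,"wz":0,"hand":-0.1}]'
python3 - <<'E'
from h import *
s=vision.camera('scene'); save(cv2.resize(s['frame'][90:360,240:520],None,fx=2.2,fy=2.2,interpolation=cv2.INTER_CUBIC),'s4.png')
E
```

```text
time: 37.72
tcp_pos: [0.5547, 0.1075, 0.3109]
tool_rot: [0.001, 0.481, 0.877, 0.0]
contact_force: [-0.7, -0.3, 0.3]
opening: 0.446
grip_force: 0.0
```

View pics/s4.png

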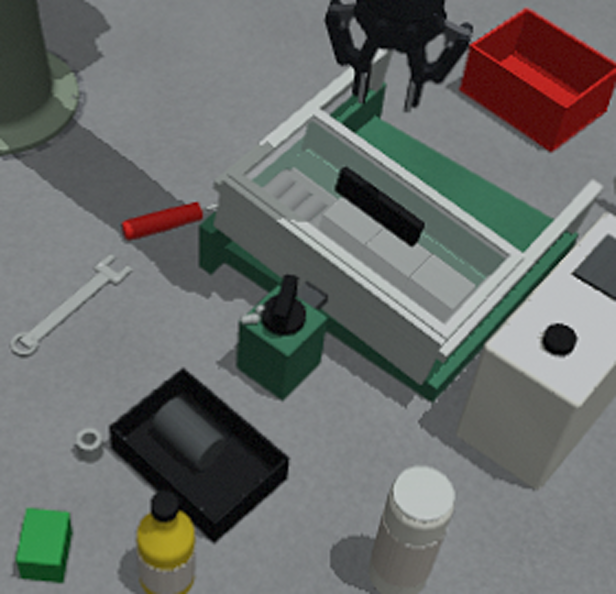

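The knob at (287,300) has turned across, the cover is shut over a row of three blocks, the bar end lies in the tray and the bottle stands. I'll hand in.

```bash
python3 -c "
from station import bot
print(bot.close_job())"
```

```text
the job is handed in; nothing more can be done
None
```

The job is handed in (no verdict came back): the last picture shows the bar end in the scrap tray, all three aluminium blocks in one row against the stop, the cover shut, the knob turned about 1.1 rad and the oil bottle standing.

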